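Set the heavy powder jar over the hidden rail of a slatted riser

TASK

Somewhere under the springy slatted top of the white display riser runs one hidden cross-rail; feel for it by pressing gently along the slats with the empty fingertips until you meet the place that hardly gives. Then pick up the heavy marble powder jar and set it down gently, centred over that firm place and wholly on the slats, so that it stands upright and the slats do not sag under it. Leave the lotion bottle, the compact and the tin as they are.

Things in the scene. Friction and masses are not known exactly. Their poses are not given: they have to be found in the camera images.
- riser: White low box fixed on the table, 180 (x) by 380 (y) by 50 mm high; origin at the centre of its underside, z up. Its top is 18 light wooden slats, level with the rims, each 158 mm long along the riser's x and 19 mm wide, lying side by side along its y at 20 mm pitch: slat centres at y = -170, -150, ... +170 mm. The slats stand up to 20 N from the robot and 25 N from the jar
- riser_top (a point): Centre of the riser's slatted top, 50 mm above its underside, on the line between two slats; axes as the riser's. Each slat sinks straight down on its own spring: 0.25 N per mm and under 0.5 N to start it, stop at 12 mm. Pressing on the line between two slats sinks both
- riser_end (a point): Middle of the top of the last slat at the riser's +y end (y = 170 mm). The hidden rail inside runs along the riser's x, its middle anywhere from y = -125 to +125 mm; 24 mm wide, it lies under two neighbouring slats, at times also just under a third. Slats over it meet it after sinking about 1 mm, then are firm (6 N per mm). It cannot be seen or measured, only felt
- jar: Closed powder jar, 0.55 to 0.66 kg: marble, 62 mm across; cream lid 64 mm across at 40 to 54 mm height; on it a round upright cream knob 28 mm across, up to 78 mm height. Origin at the centre of its underside, z up. Stands on the table left or right of the riser. On bare slats it sinks some 5 mm or more or leans; with its middle over the rail it sinks 1.5 to 2 mm, upright
- jar_knob (a point): Centre of the jar's knob at gripping height, 66 mm above the jar's underside (knob 28 mm across)
- lotion: Bystander: round pink bottle with white cap, 48 mm across, 110 mm high; origin at the centre of its underside
- compact: Bystander: cream domed compact, 82 mm across, 34 mm high; origin at the centre of its underside
- tin: Bystander: low round brass-coloured tin, 56 mm across, 30 mm high; origin at the centre of its underside
Things that resemble listed ones, but are neither listed nor needed, are in the scene too. What is shaped like the jar but blue or purple is not meant.

How it is judged:
On the way:
1. the empty fingers press on the riser's slats (over 1.2 N) while the jar still stands where it was (contact force between the fingers and riser above 1.2 N and distance of jar from where it was at the start of the episode below 0.01 m), for 0.05 s.
At the end, for the whole second after the job is handed in: The jar, let go and at rest, stands wholly on the slats (within 50 mm of the riser's middle along its x, 152 mm along its y), upright within 0.04 rad, sunk less than 3.5 mm below the rims; lotion bottle, compact and tin upright within 15 mm of their places (angle between jar's own z axis and vertical below 0.04 rad and z of jar in the frame of riser between 0.0465 and 0.0515 m and x of jar in the frame of riser between -0.05 and 0.05 m and y of jar in the frame of riser between -0.152 and 0.152 m and linear speed of jar below 0.02 m/s and contact force between jar and riser above 2 N and distance of each of lotion, compact, tin from where it was at the start of the episode below 0.015 m and angle between each of lotion, compact, tin's own z axis and vertical below 0.15 rad); the robot touches nothing.
It fails at once if the robot presses on the riser with more than 20 N (contact force between any of the fingers, the arm and riser above 20 N).
It fails at once if the jar is banged or pressed onto the riser with more than 25 N (contact force between jar and riser above 25 N).
It fails at once if the jar is tipped by more than 0.5 rad (angle between jar's own z axis and vertical above 0.5 rad).
It fails at once if the lotion bottle, compact or tin is shoved or knocked over (distance of any of lotion, compact, tin from where it was at the start of the episode above 0.03 m or angle between any of lotion, compact, tin's own z axis and vertical above 0.4 rad).
It also fails if it takes over 72 s, if anything falls off the work surface, if the arm or the gripper's body presses on something with over 40 N, if the wrist force passes 120 N, or if a joint passes its speed limit or range.

ROBOT

A 6-joint arm with a two-finger parallel gripper is mounted at the origin on the work surface. World frame = base frame: x ahead of the robot, y to its left, z up, the work surface at z = 0. Lengths are in m, angles in rad, forces in N, time in s.
With the tool pointing down it reaches from about 0.325 to 1 m from the base axis. Payload 5.1 kg.
Tool frame: the origin (TCP) lies at the very end of the fingers, on their centre line; the grasp point (between the pads) lies 19 mm behind it; x points along the fingers, y is the direction in which the jaws open and shut, and the axes are right-handed (so a half turn about x gives the same grasp; the last joint's range is limited). The gripper opens to 85 mm and grips with 20 to 120 N. Pads are 22 mm wide; open, the fingers measure 114 mm over their backs; the gripper's body (76 mm by 85 mm) begins 54 mm behind the grasp point. The pads swing forward as they close: fully open they stand 13 mm farther back than shut.
Start: joints at [-1.423, 0.124, 1.65, -0, 1.367, -0.083], TCP at [0.149, -0.633, 0.231] pointing down, gripper open.
Joint ranges: [-2.61, 2.61], [-1.02, 2.33], [0.03, 2.71], [-1.35, 4.49], [0.32, 2.68], [-2.91, 2.91]. Speed limits (rad/s): [2.57, 2.57, 3.14, 3.14, 3.14, 3.14].

INTERFACE

Orientations are given as a rotation vector (axis times angle).
In Python, from cell import bot, cams, workorder, spotter gives the robot as it stands.
- The arm moves only by the tool step_arm, never from a script. Its argument "rows" is a list of rows, each a list of 5 numbers: the opening, from 0 (shut) to 1 (fully open), then the shift along the tool's x, y, z in units of 30 mm (1.0 is 30 mm), then the turn about the tool's x in rad. A call has 1 to 12 rows; each row shifts and turns the commanded pose from where the row before left it, along the tool's axes as they then stand; what a row does not reach is not made up. A row lasts 1/12 s, in which the tool goes at most 41.7 mm and 7.16 degrees, less where a joint would pass 70% of its speed; a pose out of reach is approached as far as the arm can. A call is refused whole if a number of a shift passes 1 or a number of a turn 0.125, either way. A call with a gripper value outside its range is refused whole. The fingers move at their own pace and stop on an object; the grip force is fixed at half the most. Time passes only in rows, so rows that do not move let the fingers close. It gives the time, the measured TCP pose, the force and the opening at its end, in the units of the state.
- bot.state(): the state, without advancing time (a new reading comes with each control period).
- cams.read_camera(name): name is "scene" or "top" or "wrist"; returns a dict with "img" (400x640x3 uint8, red, green, blue), "z_map" (400x640 float32, m along the optical axis (not along the pixel's ray), 0 where there is no reading), "K" (3x3 intrinsics, pixels), "T" (4x4, takes a point from camera to world coordinates); the wrist camera has in their place "T_tool_cam" (4x4, takes a point from camera to tool coordinates, whose origin is the TCP and whose axes are the tool frame's). Camera axes: x right, y up, looking along -z (the intrinsics and any distortion apply to the point x, -y, -z); pixel columns grow to the right and rows downward; lengths in m; the calibration is good to about 2 mm. The wrist camera is an equidistant fisheye: a pixel r from the principal point sees the ray r / f radians off the axis. A picture is of the moment at which its call begins: read the wrist's pose just before it.
- workorder.job_done(): hands the job in, once; it reports no verdict.
Trained networks look in the newest picture that a camera, given by its name, has taken for a name from the list of things; names that differ only in an ending like _2 or _b are one class to them, and where a whole thing is asked for, a point or a joint stands for the part that bears it (a point fixed in the world has none). Each returns a list of dicts, best first, with "score" (0 to 1); they miss things now and then, are a little off and sometimes report something else, mostly with a low value. They report only what shows in the picture. A call takes as long as a camera call. They do not tell look-alikes from the thing itself.
- spotter.boxes_of(camera, thing): "rect" ([left, top, right, bottom] in pixels, round what is visible of it).
The state is a dict: "t": time; "joints": joint angles; "qd": joint speeds; "joint_torque": joint torques, N m; "ee_pos": TCP position; "tool_rot": TCP orientation; "wrist_force": force on the tool from outside, world axes, zero at the start; "wrist_torque": the same for the moment, N m; "finger_gap": opening from 0.0 (shut) to 1.0 (fully open).
Only numpy, scipy, OpenCV 4.12 (cv2) and the standard library are available. Lean on these libraries where they do the work, as an engineer would, in place of code of your own. Each camera call takes 0.05 s, during which the arm holds its last target.

## Working session

There is one attempt and no reset: what is moved stays moved. The work goes in short steps, Python scripts to look and compute and a tool call to move; the robot and the scene stay as the last step left them, time stands still between calls to the robot, and variables do not carry over. Pictures are saved under pics/ and viewed, and the job is handed in when it is done.

Besides the shell and the picture viewer there is one more tool, called after "Emit:" as name(argument=value, ...), one argument or row to a line, values as JSON. step_arm: Moves the arm, as the interface text tells. Its arguments: {"type":"object","properties":{"rows":{"type":"array","items":{"type":"array","items":{"type":"number"}}}},"required":["rows"]}

```bash
mkdir -p pics
cat > h.py <<'E'
import numpy as np, cv2
from cell import bot,cams,workorder,spotter
def save(n,im): cv2.imwrite('pics/'+n+'.png',cv2.cvtColor(im,cv2.COLOR_RGB2BGR))
def cloud(r):
    K=r['K'];z=r['z_map'];h,w=z.shape
    u,v=np.meshgrid(np.arange(w),np.arange(h))
    x=(u-K[0,2])/K[0,0]*z; y=(v-K[1,2])/K[1,1]*z
    P=np.stack([x,-y,-z],-1)
    return P@r['T'][:3,:3].T+r['T'][:3,3]
E
python3 - <<'E'
from h import *
for c in ['top','scene']:
    r=cams.read_camera(c); save(c+'0',r['img']); np.save(c+'.npy',cloud(r)); 
    for t in ['riser','jar','lotion','compact','tin']:
        print(c,t,[(np.round(d['rect']).astype(int).tolist(),round(d['score'],2)) for d in spotter.boxes_of(c,t)])
print(bot.state())
E
```

```text
top riser [([269, 112, 410, 194], 0.89)]
top jar [([203, 168, 229, 194], 0.84), ([162, 202, 189, 229], 0.84), ([195, 206, 226, 225], 0.64), ([454, 216, 480, 232], 0.54)]
top lotion [([456, 214, 480, 230], 0.57)]
top compact [([322, 226, 347, 256], 0.91)]
top tin [([448, 140, 470, 162], 0.55)]
scene riser [([263, 195, 404, 309], 0.98)]
scene jar [([397, 148, 416, 174], 0.78), ([377, 156, 395, 184], 0.74)]
scene lotion [([171, 233, 196, 270], 0.64)]
scene compact []
scene tin [([282, 192, 306, 214], 0.67), ([215, 303, 240, 327], 0.66)]
{'t': 0.6, 'joints': array([-1.42255649e+00,  1.23767369e-01,  1.65027192e+00, -3.98833932e-06,
        1.36750414e+00, -8.26183792e-02]), 'qd': array([ 0.00066784, -0.00049711,  0.00031806, -0.00128602, -0.00021908,
        0.00199365]), 'joint_torque': array([-5.90943600e-04, -4.23290670e+01, -3.65524435e+01, -1.34595957e-04,
        7.69856852e-04,  2.75207483e-06]), 'ee_pos': array([ 0.14868737, -0.63276448,  0.23135997]), 'tool_rot': array([ 2.0990735 ,  0.24332506, -2.09907834]), 'wrist_force': array([0.02257055, 1.51425211, 0.99999385]), 'wrist_torque': array([ 0.01379077, -0.01443104, -0.04654047]), 'finger_gap': 1.0011722928225708}
```

View pics/top0.png

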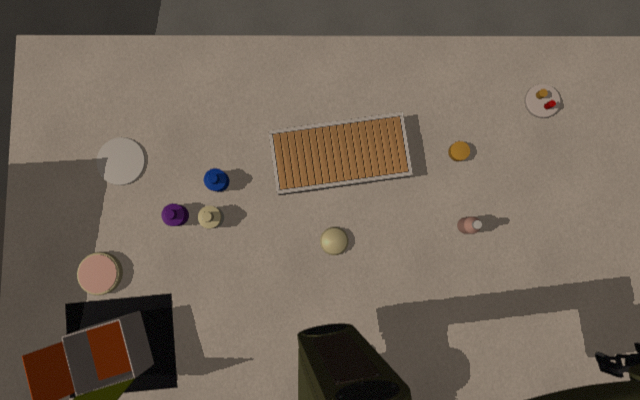

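View pics/scene0.png

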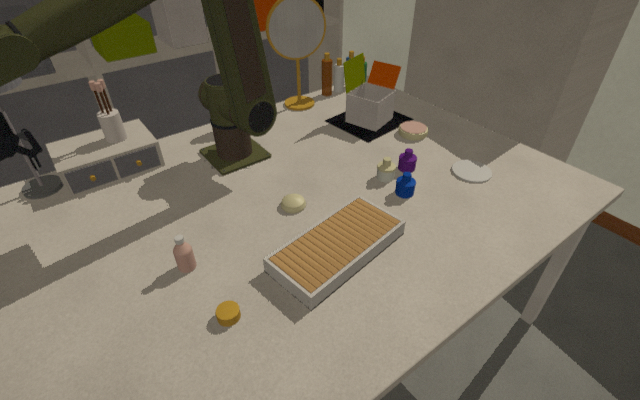

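Run:
```python
from h import *
import math
t=cv2.imread('pics/top0.png');s=cv2.imread('pics/scene0.png')
a=cv2.resize(t[150:250,145:265],None,fx=5,fy=5);b=cv2.resize(s[120:200,350:450],None,fx=5,fy=5)
cv2.imwrite('pics/cropt.png',a);cv2.imwrite('pics/crops.png',b)
P=np.load('top.npy')
def show(n,l,t_,r,b_,zmin=0.012):
    p=P[t_:b_,l:r].reshape(-1,3);p=p[(p[:,2]>zmin)&(p[:,2]<.3)]
    print(n,len(p),p.min(0).round(3),p.max(0).round(3),p.mean(0).round(3))
show('riser',265,108,414,198)
show('A',200,165,232,197);show('B',160,200,191,231);show('C',193,204,228,227)
show('lot',450,210,485,235);show('comp',318,222,351,260);show('tin',445,137,473,165)
# riser top rect
p=P[105:200,260:420].reshape(-1,3);q=p[(abs(p[:,2]-.05)<.006)]
print(cv2.minAreaRect((q[:,:2]*1000).astype(np.float32)),np.median(q[:,2]))
```

```text
riser 8658 [ 0.523 -0.212  0.012] [0.753 0.187 0.06 ] [ 0.637 -0.013  0.051]
A 461 [0.53  0.304 0.013] [0.592 0.366 0.085] [0.56  0.332 0.056]
B 495 [0.433 0.418 0.012] [0.494 0.482 0.085] [0.463 0.444 0.054]
C 454 [0.431 0.318 0.013] [0.489 0.38  0.086] [0.458 0.345 0.056]
lot 337 [ 0.417 -0.387  0.012] [ 0.462 -0.344  0.116] [ 0.438 -0.359  0.075]
comp 622 [ 0.354 -0.033  0.012] [0.433 0.043 0.04 ] [0.393 0.005 0.028]
tin 328 [ 0.623 -0.379  0.013] [ 0.676 -0.324  0.039] [ 0.649 -0.35   0.03 ]
((639.2239990234375, -11.785430908203125), (181.34213256835938, 380.548095703125), 8.312445640563965) 0.05159145315358882
```

View pics/cropt.png

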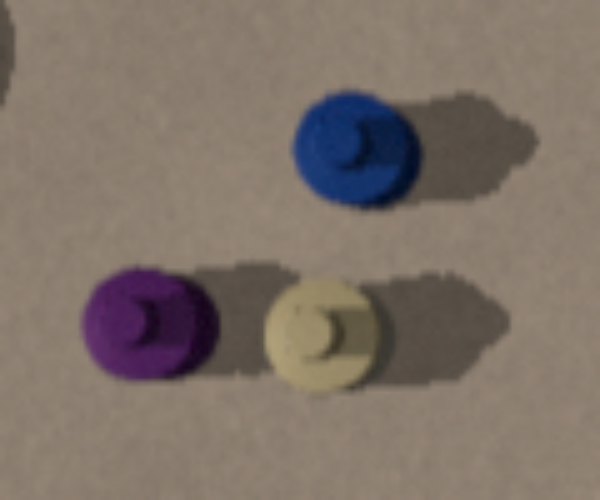

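Run:
```python
from h import *
P=np.load('top.npy')
for n,(l,t,r,b) in dict(A=(200,165,232,197),B=(160,200,191,231),C=(190,202,230,230)).items():
    p=P[t:b,l:r].reshape(-1,3)
    k=p[p[:,2]>.068];d=p[(p[:,2]>.045)&(p[:,2]<.066)]
    print(n,'knob',len(k),k.min(0).round(4),k.max(0).round(4),np.median(k,0).round(4),'lid',d.min(0).round(4),d.max(0).round(4))
    print(cv2.minEnclosingCircle((k[:,:2]*1000).astype(np.float32)),cv2.minEnclosingCircle((d[:,:2]*1000).astype(np.float32)))
S=np.load('scene.npy');p=S[145:190,370:400].reshape(-1,3);k=p[p[:,2]>.07];print('scene',len(k),k.min(0),k.max(0))
p=S[185:320,255:410].reshape(-1,3);q=p[(abs(p[:,2]-.05)<.005)]
print(cv2.minAreaRect((q[:,:2]*1000).astype(np.float32)),np.median(q[:,2]))
# table height
print(np.median(P[250:290,180:300,2]))
from scipy.spatial.transform import Rotation as R
s=bot.state();print(R.from_rotvec(s['tool_rot']).as_matrix().round(3))
```

```text
A knob 90 [0.4073 0.031  0.0688] [0.5743 0.3498 1.3028] [0.5606 0.3346 0.0802] lid [0.5304 0.3044 0.0455] [0.5924 0.3663 0.065 ]
((488.0981750488281, 189.4667205810547), 177.8834686279297) ((562.0881958007812, 335.9046630859375), 31.704269409179688)
B knob 98 [0.4073 0.031  0.0682] [0.476  0.4633 1.3028] [0.4626 0.4476 0.0799] lid [0.4332 0.4181 0.0451] [0.494  0.4817 0.0654]
((436.0882568359375, 247.13949584960938), 218.06504821777344) ((464.06414794921875, 449.68243408203125), 32.05109786987305)
C knob 99 [0.4073 0.031  0.0687] [0.4708 0.3612 1.3028] [0.4572 0.3468 0.0795] lid [0.4281 0.3184 0.0453] [0.4892 0.3799 0.0645]
((434.9771728515625, 195.96258544921875), 167.28416442871094) ((458.0008239746094, 349.2528381347656), 32.17740249633789)
scene 47 [ 0.44850523 -0.51533739  0.07049358] [1.2346404  0.36142891 0.80068694]
((627.753662109375, 63.13789367675781), (182.59341430664062, 535.3218994140625), 8.215974807739258) 0.049885566770348055
0.001949906326303541
[[ 0.     0.229 -0.973]
 [-0.    -0.973 -0.229]
 [-1.     0.     0.   ]]
```

The cream jar at top pixel (209,217) is the one meant. Its look-alikes are blue at (215,180) and purple at (174,214). Next I turn the tool so the 22 mm pad width lies along the riser's y, and close the fingers.

Emit:
step_arm(
  rows=[
    [0, 0, 0, 0, -0.124],
    [0, 0, 0, 0, -0.124],
    [0, 0, 0, 0, -0.124],
    [0, 0, 0, 0, -0.124],
    [0, 0, 0, 0, -0.124],
    [0, 0, 0, 0, -0.124],
    [0, 0, 0, 0, -0.124],
    [0, 0, 0, 0, -0.124],
    [0, 0, 0, 0, -0.124],
    [0, 0, 0, 0, -0.124],
    [0, 0, 0, 0, -0.124],
    [0, 0, 0, 0, -0.121],
  ],
)

```text
t: 1.6
ee_pos: [0.1487, -0.6328, 0.2314]
tool_rot: [1.097, 1.277, -1.097]
wrist_force: [-0.0, 0.1, -0.2]
finger_gap: -0.0
```

```bash
cat >> h.py <<'E'
from scipy.spatial.transform import Rotation as R
A=np.radians(8.31);C=np.array([.6392,-.0118])
RX=np.array([np.cos(A),np.sin(A)]);RY=np.array([-np.sin(A),np.cos(A)])
def w(xr,yr): return C+xr*RX+yr*RY
def go(xy,z):
    s=bot.state();M=R.from_rotvec(s['tool_rot']).as_matrix()
    d=M.T@(np.array([*xy,z])-s['ee_pos']);print('t',round(s['t'],2),'pos',s['ee_pos'].round(4),'shift units',(d/.03).round(3),'F',s['wrist_force'].round(2),'M yz',M[:,1].round(4),M[:,2].round(4),'gap',s['finger_gap'])
E
python3 -c "
from h import *
go(w(0,-.16),.08)"
```

```text
t 1.6 pos [ 0.1487 -0.6328  0.2314] shift units [  5.044  19.249 -12.669] F [-0.    0.09 -0.24] M yz [ 0.9886  0.1505 -0.    ] [ 1.505e-01 -9.886e-01  1.000e-04] gap -8.453301627313948e-05
```

Emit:
step_arm(
  rows=[
    [0, 0, 0.9, -0.6, 0],
    [0, 0, 0.9, -0.6, 0],
    [0, 0, 0.9, -0.6, 0],
    [0, 0, 0.9, -0.6, 0],
    [0, 0, 0.9, -0.6, 0],
    [0, 0, 0.9, -0.6, 0],
    [0, 0, 0.9, -0.6, 0],
    [0, 0, 0.9, -0.6, 0],
    [0, 0, 0.9, -0.6, 0],
    [0, 0, 0.9, -0.6, 0],
    [0, 0, 0.9, -0.6, 0],
    [0, 0, 0.9, -0.6, 0],
  ],
)

```text
t: 2.6
ee_pos: [0.4391, -0.371, 0.2316]
tool_rot: [1.102, 1.274, -1.102]
wrist_force: [0.1, -0.5, -0.0]
finger_gap: -0.001
```

Emit:
step_arm(
  rows=[
    [0, 0, 0.9, -0.6, 0],
    [0, 0, 0.9, -0.6, 0],
    [0, 0, 0.9, -0.6, 0],
    [0, 0, 0.9, -0.6, 0],
    [0, 0, 0.9, -0.6, 0],
    [0, 0, 0.9, -0.6, 0],
    [0, 0, 0.9, -0.6, 0],
    [0, 0, 0.9, -0.6, 0],
    [0, 0, 0.9, -0.6, 0],
    [0.0, 0.5, 0.25, -0.07, 0],
    [0, 0.5, 0, 0, 0],
    [0, 0, 0, 0, 0],
  ],
)

```text
t: 3.6
ee_pos: [0.6598, -0.173, 0.1959]
tool_rot: [1.099, 1.282, -1.106]
wrist_force: [-1.2, -0.1, -1.0]
finger_gap: 0.004
```

```bash
python3 -c "
from h import *
go(w(0,-.16),.06)"
```

```text
t 3.6 pos [ 0.6598 -0.173   0.1959] shift units [ 4.528  0.131 -0.069] F [-1.19 -0.14 -0.97] M yz [ 0.9894  0.1451 -0.0076] [ 0.1451 -0.9894 -0.0032] gap 0.003625828037781896
```

Emit:
step_arm(
  rows=[
    [0, 0.7, 0.07, -0.06, 0],
    [0, 0.7, 0, 0, 0],
    [0, 0.7, 0, 0, 0],
    [0, 0.7, 0, 0, 0],
    [0, 0.7, 0, 0, 0],
    [0, 0.6, 0, 0, 0],
    [0, 0.3, 0, 0, 0],
    [0, 0, 0, 0, 0],
    [0, 0, 0, 0, 0],
    [0, 0, 0, 0, 0],
  ],
)

```text
t: 4.43
ee_pos: [0.6646, -0.1724, 0.071]
tool_rot: [1.102, 1.272, -1.101]
wrist_force: [-0.2, -0.5, 0.6]
finger_gap: 0.001
```

```bash
python3 -c "
from h import *
go(w(0,-.16),.05)"
```

```text
t 4.43 pos [ 0.6646 -0.1724  0.071 ] shift units [ 0.699 -0.066 -0.087] F [-0.22 -0.54  0.58] M yz [0.9896 0.1438 0.002 ] [ 0.1438 -0.9896  0.0011] gap 0.0008815386128484065
```

Emit:
step_arm(
  rows=[
    [0, 0.3, -0.07, -0.09, 0],
    [0, 0.3, 0, 0, 0],
    [0, 0, 0, 0, 0],
    [0, 0, 0, 0, 0],
    [0, 0, 0, 0, 0],
  ],
)

```text
t: 4.85
ee_pos: [0.6615, -0.1691, 0.0512]
tool_rot: [1.102, 1.275, -1.102]
wrist_force: [0.4, -0.2, -0.8]
finger_gap: 0.002
```

Emit:
step_arm(
  rows=[
    [0, 0.05, 0, 0, 0],
    [0, 0.05, 0, 0, 0],
    [0, 0, 0, 0, 0],
    [0, 0, 0, 0, 0],
  ],
)

```text
t: 5.18
ee_pos: [0.6619, -0.1693, 0.0487]
tool_rot: [1.102, 1.274, -1.101]
wrist_force: [-0.2, 0.4, 0.5]
finger_gap: 0.004
```

Emit:
step_arm(
  rows=[
    [0, 0.05, 0, 0, 0],
    [0, 0, 0, 0, 0],
    [0, 0, 0, 0, 0],
    [0, 0, 0, 0, 0],
  ],
)

```text
t: 5.52
ee_pos: [0.6618, -0.1693, 0.0471]
tool_rot: [1.102, 1.274, -1.101]
wrist_force: [1.1, 1.1, 2.1]
finger_gap: 0.005
```

Emit:
step_arm(
  rows=[
    [0, 0.05, 0, 0, 0],
    [0, 0, 0, 0, 0],
    [0, 0, 0, 0, 0],
    [0, 0, 0, 0, 0],
  ],
)

```text
t: 5.85
ee_pos: [0.6619, -0.1693, 0.0456]
tool_rot: [1.102, 1.274, -1.101]
wrist_force: [1.3, -0.0, 2.3]
finger_gap: -0.002
```

```bash
python3 -c "
from h import *
go(w(0,-.16),.05)"
```

```text
t 5.85 pos [ 0.6619 -0.1693  0.0456] shift units [-0.146  0.011  0.03 ] F [ 1.26 -0.02  2.32] M yz [9.895e-01 1.445e-01 7.000e-04] [ 1.445e-01 -9.895e-01  3.000e-04] gap -0.001943576877120289
```

Emit:
step_arm(
  rows=[
    [0, -0.3, 0, 0, 0],
    [0, 0, 0, -0.68, 0],
    [0, 0, 0, -0.68, 0],
    [0, 0, 0, 0, 0],
    [0, 0.1, 0, 0, 0],
    [0, 0.05, 0, 0, 0],
    [0, 0.03, 0, 0, 0],
    [0, 0, 0, 0, 0],
    [0, 0, 0, 0, 0],
    [0, 0, 0, 0, 0],
  ],
)

```text
t: 6.68
ee_pos: [0.6556, -0.1293, 0.049]
tool_rot: [1.102, 1.274, -1.102]
wrist_force: [-1.0, 0.6, 2.4]
finger_gap: 0.004
```

```bash
python3 -c "
from h import *
go(w(0,-.12),.0482)"
```

```text
t 6.68 pos [ 0.6556 -0.1293  0.049 ] shift units [0.026 0.025 0.044] F [-1.05  0.62  2.35] M yz [ 9.896e-01  1.440e-01 -2.000e-04] [ 1.440e-01 -9.896e-01  2.000e-04] gap 0.00423306613031052
```

Emit:
step_arm(
  rows=[
    [0, 0.03, 0, 0, 0],
    [0, 0, 0, 0, 0],
    [0, 0, 0, 0, 0],
    [0, 0, 0, 0, 0],
  ],
)

```text
t: 7.02
ee_pos: [0.6557, -0.1293, 0.0484]
tool_rot: [1.101, 1.274, -1.102]
wrist_force: [-3.1, -0.8, 5.2]
finger_gap: -0.0
```

Emit:
step_arm(
  rows=[
    [0, 0.02, 0, 0, 0],
    [0, 0, 0, 0, 0],
    [0, 0, 0, 0, 0],
    [0, 0, 0, 0, 0],
  ],
)

```text
t: 7.35
ee_pos: [0.6557, -0.1293, 0.0482]
tool_rot: [1.101, 1.274, -1.102]
wrist_force: [-3.6, -0.9, 7.7]
finger_gap: 0.0
```

Emit:
step_arm(
  rows=[
    [0, -0.23, 0, 0, 0],
    [0, 0, 0, -0.66, 0],
    [0, 0, 0, -0.66, 0],
    [0, 0, 0, 0, 0],
    [0, 0.1, 0, 0, 0],
    [0, 0.08, 0, 0, 0],
    [0, 0.03, 0, 0, 0],
    [0, 0, 0, 0, 0],
    [0, 0, 0, 0, 0],
    [0, 0, 0, 0, 0],
  ],
)

```text
t: 8.18
ee_pos: [0.6502, -0.0898, 0.0485]
tool_rot: [1.103, 1.274, -1.102]
wrist_force: [-1.2, 3.1, 5.3]
finger_gap: 0.0
```

Emit:
step_arm(
  rows=[
    [0, -0.25, 0, 0, 0],
    [0, 0, 0, 0.67, 0],
    [0, 0, 0, 0, 0],
    [0, 0.1, 0, 0, 0],
    [0, 0.08, 0, 0, 0],
    [0, 0.03, 0, 0, 0],
    [0, 0, 0, 0, 0],
    [0, 0, 0, 0, 0],
    [0, 0, 0, 0, 0],
  ],
)

```text
t: 8.93
ee_pos: [0.6527, -0.1092, 0.0491]
tool_rot: [1.101, 1.275, -1.102]
wrist_force: [-0.4, -0.5, 1.1]
finger_gap: -0.003
```

Emit:
step_arm(
  rows=[
    [0, 0.02, 0, 0, 0],
    [0, 0, 0, 0, 0],
    [0, 0, 0, 0, 0],
    [0, 0, 0, 0, 0],
  ],
)

```text
t: 9.27
ee_pos: [0.6528, -0.1092, 0.0488]
tool_rot: [1.102, 1.275, -1.102]
wrist_force: [-1.7, 0.8, 3.4]
finger_gap: 0.002
```

Emit:
step_arm(
  rows=[
    [0, -0.25, 0, 0, 0],
    [0, 0, 0, 0.67, 0],
    [0, 0, 0, 0.67, 0],
    [0, 0.1, 0, 0, 0],
    [0, 0.08, 0, 0, 0],
    [0, 0.05, 0, 0, 0],
    [0, 0.03, 0, 0, 0],
    [0, 0, 0, 0, 0],
    [0, 0, 0, 0, 0],
    [0, 0, 0, 0, 0],
  ],
)

```text
t: 10.1
ee_pos: [0.6585, -0.1487, 0.0484]
tool_rot: [1.102, 1.275, -1.101]
wrist_force: [-1.5, -0.3, 0.5]
finger_gap: -0.001
```

Emit:
step_arm(
  rows=[
    [0, -0.25, 0, 0, 0],
    [0, 0, 0, -0.9, 0],
    [0, 0, 0, -0.9, 0],
    [0, 0, 0, -0.87, 0],
    [0, 0.1, 0, 0, 0],
    [0, 0.08, 0, 0, 0],
    [0, 0.05, 0, 0, 0],
    [0, 0.03, 0, 0, 0],
    [0, 0, 0, 0, 0],
    [0, 0, 0, 0, 0],
    [0, 0, 0, 0, 0],
  ],
)

```text
t: 11.02
ee_pos: [0.6473, -0.0708, 0.0482]
tool_rot: [1.102, 1.274, -1.102]
wrist_force: [-0.7, -0.2, 0.9]
finger_gap: -0.002
```

```bash
python3 -c "
from h import *
go(w(0,-.06),.0482)"
```

```text
t 11.02 pos [ 0.6473 -0.0708  0.0482] shift units [0.    0.019 0.014] F [-0.66 -0.17  0.88] M yz [9.896e-01 1.437e-01 2.000e-04] [ 1.437e-01 -9.896e-01  3.000e-04] gap -0.0017755535705780338
```

Slat pairs at y = -140 and -60 are soft. Those at -120 and -80 are firm, so the firm slats are -110 and -90 and the rail is at about y = -100 mm. Next, the jar.

Emit:
step_arm(
  rows=[
    [1, -0.8, 0, 0, 0],
    [1, -0.9, 0, 0, 0],
    [1, -0.9, 0, 0, 0],
    [1, -0.9, 0, 0, 0],
    [1, -0.9, 0, -0.3, 0],
    [1, 0, 0, -1, 0],
    [1, 0, 0, -1, 0],
    [1, 0, 0, -1, 0],
    [1, 0, 0, -1, 0],
    [1, 0, 0, -1, 0],
    [1, 0, 0, -1, 0],
    [1, 0, 0, 0, 0],
  ],
)

```text
t: 12.02
ee_pos: [0.6189, 0.121, 0.18]
tool_rot: [1.1, 1.277, -1.098]
wrist_force: [-0.3, 1.0, -0.9]
finger_gap: 0.998
```

Run:
```python
from h import *
go((.458,.348),.18)
for c in ['top','scene']:
    r=cams.read_camera(c);P=cloud(r);p=P.reshape(-1,3)
    m=(np.hypot(p[:,0]-.458,p[:,1]-.348)<.045)&(p[:,2]<.1)
    k=p[m&(p[:,2]>.076)];l=p[m&(p[:,2]>.05)&(p[:,2]<.066)]
    print(c,len(k),k.min(0).round(4),k.max(0).round(4),len(l),l.min(0).round(4) if len(l) else 0,l.max(0).round(4) if len(l) else 0)
    for q in (k,l):
        if len(q)>4: print(cv2.minEnclosingCircle((q[:,:2]*1000).astype(np.float32)))
```

```text
t 12.02 pos [0.6189 0.121  0.18  ] shift units [ 0.013 -4.181 -8.279] F [-0.33  1.03 -0.87] M yz [ 0.9889  0.1484 -0.    ] [ 0.1484 -0.9889 -0.0017] gap 0.9981420814899628
top 74 [0.4464 0.3358 0.076 ] [0.4709 0.3616 0.0838] 282 [0.4281 0.318  0.05  ] [0.4889 0.3796 0.0646]
((458.38970947265625, 348.739501953125), 13.210009574890137)
((457.79638671875, 349.2517395019531), 31.82747459411621)
scene 6 [0.4485 0.3323 0.0762] [0.4593 0.3464 0.0795] 21 [0.4336 0.3156 0.05  ] [0.4705 0.3446 0.0643]
((454.5672302246094, 339.353271484375), 8.525869369506836)
((453.07049560546875, 334.8203125), 19.634052276611328)
```

Emit:
step_arm(
  rows=[
    [1, 0, -0.4, -0.83, 0],
    [1, 0, -0.42, -0.83, 0],
    [1, 0, -0.42, -0.83, 0],
    [1, 0, -0.42, -0.83, 0],
    [1, 0, -0.42, -0.83, 0],
    [1, 0, -0.42, -0.83, 0],
    [1, 0, -0.42, -0.83, 0],
    [1, 0, -0.42, -0.83, 0],
    [1, 0, -0.42, -0.83, 0],
    [1, 0, -0.42, -0.83, 0],
    [1, 0, 0, 0, 0],
    [1, 0, 0, 0, 0],
  ],
)

```text
t: 13.12
ee_pos: [0.4599, 0.345, 0.18]
tool_rot: [1.101, 1.274, -1.101]
wrist_force: [0.2, -0.1, -0.6]
finger_gap: 1.003
```

Run:
```python
from h import *
go((.458,.349),.1)
s=bot.state();r=cams.read_camera('wrist');save('w1',r['img'])
print(r['K'],r['T_tool_cam'].round(4))
K=r['K'];M=np.eye(4);M[:3,:3]=R.from_rotvec(s['tool_rot']).as_matrix();M[:3,3]=s['ee_pos']
z=r['z_map'];u,v=np.meshgrid(np.arange(640),np.arange(400))
a=(u-K[0,2])/K[0,0];b=(v-K[1,2])/K[1,1];th=np.hypot(a,b);g=np.tan(th)/np.maximum(th,1e-9)
P=np.stack([a*g*z,-b*g*z,-z,np.ones_like(z)],-1)@(M@r['T_tool_cam']).T
p=P.reshape(-1,4)[:,:3];ok=(z.ravel()>0)&(th.ravel()<1.4)
m=ok&(np.hypot(p[:,0]-.458,p[:,1]-.349)<.045)&(p[:,2]>.02)&(p[:,2]<.1)
q=p[m];print(len(q),np.histogram(q[:,2],12))
k=q[q[:,2]>.07];l=q[(q[:,2]>.045)&(q[:,2]<.06)]
for x in (k,l):
    if len(x)>4: print(len(x),x.min(0).round(4),x.max(0).round(4),cv2.minEnclosingCircle((x[:,:2]*1000).astype(np.float32)))
```

```text
t 13.12 pos [0.4599 0.345  0.18  ] shift units [ 2.668 -0.045 -0.144] F [ 0.23 -0.05 -0.57] M yz [9.894e-01 1.453e-01 4.000e-04] [ 1.453e-01 -9.894e-01  6.000e-04] gap 1.0031949005189211
[[309.70691629   0.         319.67878723]
 [  0.         309.70691629 195.44587865]
 [  0.           0.           1.        ]] [[ 1.000e-03  2.899e-01 -9.571e-01 -1.425e-01]
 [ 1.000e+00 -6.000e-04  9.000e-04  5.000e-04]
 [-3.000e-04 -9.571e-01 -2.899e-01 -7.410e-02]
 [ 0.000e+00  0.000e+00  0.000e+00  1.000e+00]]
3757 (array([  32,   22,   18,    0,   28, 1055, 1613,   35,   41,   36,   50,
        827]), array([0.02004071, 0.02512277, 0.03020483, 0.03528689, 0.04036895,
       0.04545101, 0.05053306, 0.05561512, 0.06069718, 0.06577924,
       0.0708613 , 0.07594335, 0.08102541]))
882 [0.4445 0.3357 0.07  ] [0.4718 0.3632 0.081 ] ((458.29168701171875, 349.59136962890625), 14.12382984161377)
2708 [0.4264 0.3181 0.045 ] [0.4896 0.3815 0.0598] ((458.07232666015625, 349.48150634765625), 32.2575798034668)
```

View pics/w1.png

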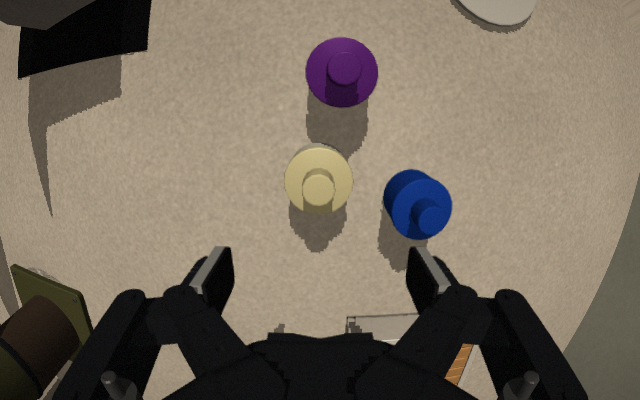

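The wrist view shows the cream jar at (318,182), between the open pads. Purple is at (342,72) and blue at (417,204), both clear. The wrist measurement agrees with the top camera to 1 mm.

Emit:
step_arm(
  rows=[
    [1, 0, -0.04, -0.16, 0],
    [1, 0.6, 0, 0, 0],
    [1, 0.7, 0, 0, 0],
    [1, 0.7, 0, 0, 0],
    [1, 0.7, 0, 0, 0],
    [1, 0.6, 0, 0, 0],
    [1, 0.4, 0, 0, 0],
    [1, 0.3, 0, 0, 0],
    [1, 0, 0, 0, 0],
    [1, 0, 0, 0, 0],
    [1, 0, 0, 0, 0],
  ],
)

```text
t: 14.08
ee_pos: [0.4588, 0.3502, 0.0614]
tool_rot: [1.104, 1.273, -1.1]
wrist_force: [-0.0, -0.1, 0.3]
finger_gap: 1.002
```

```bash
python3 -c "
from h import *
go((.4582,.3495),.0575)"
```

```text
t 14.08 pos [0.4588 0.3502 0.0614] shift units [ 0.128 -0.025  0.021] F [-0.01 -0.06  0.31] M yz [0.9896 0.1442 0.002 ] [ 1.442e-01 -9.896e-01 -9.000e-04] gap 1.0022430261399184
```

Emit:
step_arm(
  rows=[
    [1, 0.1, -0.02, 0.02, 0],
    [1, 0, 0, 0, 0],
    [1, 0, 0, 0, 0],
    [0, 0, 0, 0, 0],
    [0, 0, 0, 0, 0],
    [0, 0, 0, 0, 0],
    [0, 0, 0, 0, 0],
    [0, 0, 0, 0, 0],
    [0, 0, 0, 0, 0],
    [0, 0, 0, 0, 0],
    [0, 0, 0, 0, 0],
  ],
)

```text
t: 15.0
ee_pos: [0.4578, 0.3493, 0.0574]
tool_rot: [1.102, 1.274, -1.101]
wrist_force: [1.7, 0.1, 0.9]
finger_gap: 0.3
```

Emit:
step_arm(
  rows=[
    [0, 0, 0, 0, 0],
    [0, -0.2, 0, 0, 0],
    [0, -0.3, 0, 0, 0],
    [0, -0.5, 0, 0, 0],
    [0, -0.7, 0, 0, 0],
    [0, -0.7, 0, 0, 0],
    [0, -0.7, 0, 0, 0],
    [0, -0.5, 0, 0, 0],
    [0, 0, 0, 0, 0],
    [0, 0, 0, 0, 0],
    [0, 0, 0, 0, 0],
  ],
)

```text
t: 15.92
ee_pos: [0.4561, 0.3485, 0.1632]
tool_rot: [1.099, 1.275, -1.105]
wrist_force: [0.1, 0.2, -7.4]
finger_gap: 0.301
```

Run:
```python
from h import *
go(w(0,-.1),.16)
r=cams.read_camera('wrist');save('w2',r['img'])
```

```text
t 15.92 pos [0.4561 0.3485 0.1632] shift units [ 0.113  4.303 16.097] F [ 0.11  0.23 -7.36] M yz [ 0.9895  0.1445 -0.0031] [ 0.1445 -0.9895  0.0013] gap 0.30053473805737685
```

View pics/w2.png

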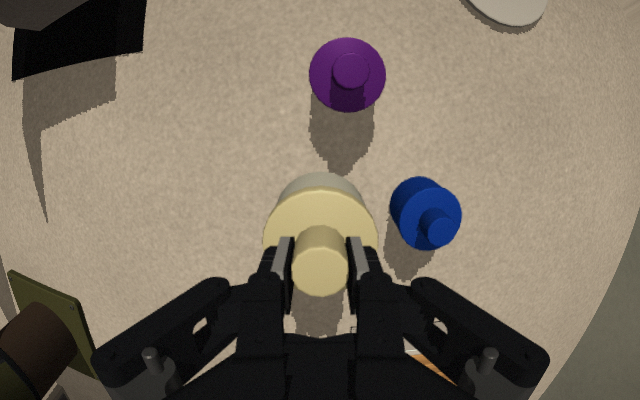

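Emit:
step_arm(
  rows=[
    [0, 0, 0.05, 0.2, 0],
    [0, 0, 0.1, 0.4, 0],
    [0, 0, 0.16, 0.6, 0],
    [0, 0, 0.21, 0.8, 0],
    [0, 0, 0.21, 0.8, 0],
    [0, 0, 0.21, 0.8, 0],
    [0, 0, 0.21, 0.8, 0],
    [0, 0, 0.21, 0.8, 0],
    [0, 0, 0.21, 0.8, 0],
    [0, 0, 0.21, 0.8, 0],
    [0, 0, 0.21, 0.8, 0],
    [0, 0, 0.21, 0.8, 0],
  ],
)

```text
t: 16.97
ee_pos: [0.559, 0.1069, 0.1642]
tool_rot: [1.101, 1.275, -1.103]
wrist_force: [0.4, 1.0, -5.9]
finger_gap: 0.305
```

Emit:
step_arm(
  rows=[
    [0, 0, 0.21, 0.8, 0],
    [0, 0, 0.21, 0.8, 0],
    [0, 0, 0.21, 0.8, 0],
    [0, 0, 0.21, 0.8, 0],
    [0, 0, 0.21, 0.8, 0],
    [0, 0, 0.21, 0.8, 0],
    [0, 0, 0.21, 0.7, 0],
    [0, 0, 0.21, 0.6, 0],
    [0, 0, 0.21, 0.5, 0],
    [0, 0, 0.1, 0.3, 0],
    [0, 0, 0, 0.1, 0],
    [0, 0, 0, 0, 0],
  ],
)

```text
t: 17.97
ee_pos: [0.6484, -0.0902, 0.1647]
tool_rot: [1.102, 1.275, -1.103]
wrist_force: [0.3, 0.1, -4.9]
finger_gap: 0.302
```

Emit:
step_arm(
  rows=[
    [0, 0, 0, 0, 0],
    [0, 0, 0, 0, 0],
    [0, 0, 0, 0, 0],
    [0, 0, 0, 0, 0],
  ],
)

```text
t: 18.3
ee_pos: [0.6483, -0.089, 0.1651]
tool_rot: [1.101, 1.275, -1.101]
wrist_force: [-0.6, 0.5, -5.0]
finger_gap: 0.305
```

Run:
```python
from h import *
go(w(0,-.1),.1155)
```

```text
t 18.3 pos [ 0.6483 -0.089   0.1651] shift units [1.653 0.072 0.743] F [-0.64  0.49 -5.03] M yz [ 0.9894  0.1456 -0.    ] [ 1.456e-01 -9.894e-01 -1.000e-04] gap 0.3045494033589991
```

Emit:
step_arm(
  rows=[
    [0, 0, 0.07, 0.4, 0],
    [0, 0, 0, 0.34, 0],
    [0, 0.3, 0, 0, 0],
    [0, 0.4, 0, 0, 0],
    [0, 0.4, 0, 0, 0],
    [0, 0.3, 0, 0, 0],
    [0, 0.15, 0, 0, 0],
    [0, 0, 0, 0, 0],
    [0, 0, 0, 0, 0],
    [0, 0, 0, 0, 0],
  ],
)

```text
t: 19.13
ee_pos: [0.6542, -0.1114, 0.1191]
tool_rot: [1.102, 1.273, -1.101]
wrist_force: [-0.0, -0.5, -5.1]
finger_gap: 0.305
```

Run:
```python
from h import *
go(w(0,-.1),.1075)
```

```text
t 19.13 pos [ 0.6542 -0.1114  0.1191] shift units [ 0.388 -0.016 -0.026] F [-0.03 -0.54 -5.12] M yz [0.9895 0.1448 0.001 ] [ 1.448e-01 -9.895e-01  4.000e-04] gap 0.3046252071471843
```

Emit:
step_arm(
  rows=[
    [0, 0.1, 0, 0, 0],
    [0, 0.1, 0, 0, 0],
    [0, 0.1, 0, 0, 0],
    [0, 0.05, 0, 0, 0],
    [0, 0.03, 0, 0, 0],
    [0, 0, 0, 0, 0],
    [0, 0, 0, 0, 0],
    [0, 0, 0, 0, 0],
  ],
)

```text
t: 19.8
ee_pos: [0.6538, -0.1115, 0.1073]
tool_rot: [1.102, 1.274, -1.102]
wrist_force: [-0.1, 0.9, -4.7]
finger_gap: 0.302
```

Emit:
step_arm(
  rows=[
    [0, 0.03, 0, 0, 0],
    [0, 0, 0, 0, 0],
    [0, 0, 0, 0, 0],
    [0, 0, 0, 0, 0],
  ],
)

```text
t: 20.13
ee_pos: [0.654, -0.1116, 0.1065]
tool_rot: [1.102, 1.274, -1.101]
wrist_force: [0.9, 0.8, -4.8]
finger_gap: 0.304
```

Emit:
step_arm(
  rows=[
    [0, 0.02, 0, 0, 0],
    [0, 0, 0, 0, 0],
    [0, 0, 0, 0, 0],
    [0, 0, 0, 0, 0],
  ],
)

```text
t: 20.47
ee_pos: [0.654, -0.1116, 0.1061]
tool_rot: [1.102, 1.274, -1.101]
wrist_force: [-0.2, -0.2, -2.0]
finger_gap: 0.305
```

Emit:
step_arm(
  rows=[
    [0, 0.015, 0, 0, 0],
    [0, 0, 0, 0, 0],
    [0, 0, 0, 0, 0],
    [0, 0, 0, 0, 0],
  ],
)

```text
t: 20.8
ee_pos: [0.6541, -0.1116, 0.1057]
tool_rot: [1.102, 1.274, -1.101]
wrist_force: [0.3, -0.0, 0.2]
finger_gap: 0.304
```

The full weight is now on the slats at about 1.7 mm sink, so I release.

Emit:
step_arm(
  rows=[
    [0.4, 0, 0, 0, 0],
    [0.5, 0, 0, 0, 0],
    [0.7, 0, 0, 0, 0],
    [1, 0, 0, 0, 0],
    [1, 0, 0, 0, 0],
    [1, 0, 0, 0, 0],
    [1, 0, 0, 0, 0],
    [1, 0, 0, 0, 0],
  ],
)

```text
t: 21.47
ee_pos: [0.6537, -0.1115, 0.1052]
tool_rot: [1.102, 1.274, -1.102]
wrist_force: [-0.3, -0.5, 0.6]
finger_gap: 1.003
```

Emit:
step_arm(
  rows=[
    [1, -0.2, 0, 0, 0],
    [1, -0.4, 0, 0, 0],
    [1, -0.7, 0, 0, 0],
    [1, -0.7, 0, 0, 0],
    [1, -0.7, 0, 0, 0],
    [1, -0.7, 0, 0, 0],
    [1, -0.5, 0, 0, 0],
    [1, 0, 0, -0.7, 0],
    [1, 0, 0, -0.7, 0],
    [1, 0, 0, -0.7, 0],
    [1, 0, 0, 0, 0],
    [1, 0, 0, 0, 0],
  ],
)

```text
t: 22.47
ee_pos: [0.6447, -0.0484, 0.223]
tool_rot: [1.1, 1.274, -1.1]
wrist_force: [0.7, -0.2, 1.0]
finger_gap: 0.997
```

Run:
```python
from h import *
go(w(0,-.1),.2)
for c in ['scene','top']:
    r=cams.read_camera(c); P=cloud(r);p=P.reshape(-1,3);c0=w(0,-.1)
    im=r['img']; save(c+'1',im)
    m=(np.hypot(p[:,0]-c0[0],p[:,1]-c0[1])<.04)&(p[:,2]<.16)
    l=p[m&(p[:,2]>.095)&(p[:,2]<.112)];k=p[m&(p[:,2]>.124)]
    for q in (k,l):
        if len(q)>10:
            Aq=np.c_[q[:,:2],np.ones(len(q))];f=np.linalg.lstsq(Aq,q[:,2],rcond=None)[0]
            cc=cv2.minEnclosingCircle((q[:,:2]*1000).astype(np.float32));d=np.array(cc[0])/1000-C
            print(c,len(q),'z',np.median(q[:,2]).round(4),'tilt',f[:2].round(3),'riser xy',(d@RX).round(4),(d@RY).round(4),cc[1])
    o={'scene':(250,180,420,320),'top':(260,100,490,260)}[c]
    save(c+'1c',cv2.resize(im[o[1]:o[3],o[0]:o[2]],None,fx=3,fy=3,interpolation=cv2.INTER_CUBIC))
P0=np.load('top.npy')
for n,(a,b,d,e) in dict(lot=(450,210,485,235),comp=(318,222,351,260),tin=(445,137,473,165)).items():
    f=lambda Q:(lambda q:q[(q[:,2]>.012)&(q[:,2]<.2)].mean(0).round(4))(Q[b:e,a:d].reshape(-1,3))
    print(n,f(P0),f(P))
```

```text
t 22.47 pos [ 0.6447 -0.0484  0.223 ] shift units [ 0.768 -0.008  2.098] F [ 0.67 -0.18  1.  ] M yz [9.893e-01 1.462e-01 8.000e-04] [ 1.462e-01 -9.893e-01  6.000e-04] gap 0.9967073494256329
scene 68 z 0.1261 tilt [ 0.007 -0.036] riser xy 0.0005 -0.1014 14.42667007446289
scene 296 z 0.0995 tilt [-0.01   0.004] riser xy 0.0012 -0.1018 32.70452880859375
top 82 z 0.1283 tilt [-0.033 -0.009] riser xy 0.0007 -0.1005 13.792089462280273
top 127 z 0.1017 tilt [-0.04   0.026] riser xy 0.0063 -0.1 29.084300994873047
lot [ 0.4383 -0.3588  0.0748] [ 0.4382 -0.3588  0.0748]
comp [0.3933 0.0048 0.0282] [nan nan nan]
tin [ 0.6486 -0.3499  0.0295] [ 0.6486 -0.35    0.0293]<stdin>:17: RuntimeWarning: Mean of empty slice.
  ret = um.true_divide(
```

View pics/scene1c.png

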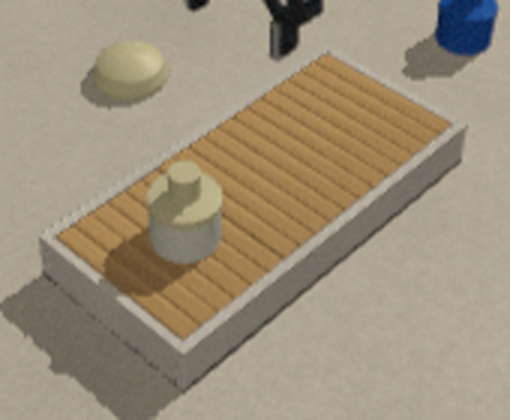

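View pics/top1c.png

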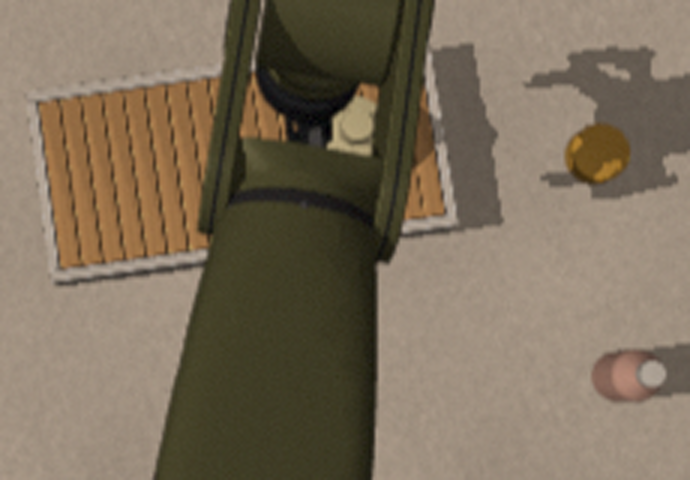

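The jar stands upright at the -100 mm place, with the knob top at 126 mm (about 1.8 mm sink). The compact is hidden from the top camera by the arm, but it sits undisturbed in the scene view.

```bash
python3 -c "
from h import *
print(workorder.job_done())"
```

```text
the job is handed in; nothing more can be done
None
```

I found the rail, set the cream marble jar on it, and handed the job in after about 22.6 s of the 72 s. `job_done` gave no verdict.

- **Finding the rail:** With the fingers shut I pressed along the slats. The pairs around y = -160, -140 and -60 mm gave softly. The ones around -120 and -80 were firm, at up to 7.7 N. That puts the rail under the slats at -110 and -90, so its middle is near y = -100 mm. A light press at -100 pointed the same way. I did not press anything beyond y = -50.
- **Placing the jar:** I picked it up by the knob and lowered it in small steps until the wrist carried none of its weight, then opened the fingers and moved clear.
- **Last checks of the jar:** It stands at about x = +1, y = -101 mm in the riser frame and has sunk about 1.8 mm. The scene camera's fit to the lid gives a tilt of about 0.01 rad. Rougher fits came out at about 0.035 rad (knob, both cameras) and 0.05 rad (top camera's lid, partly hidden by the arm). I put those down to few or hidden points, since the jar looks upright in the picture.
- **Bystanders:** The lotion bottle and tin have not moved to within 1 mm. The arm hid the compact from the top camera, so I could not measure it again. It looks undisturbed in the scene picture.

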